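Set the carver's turntable and brake it

TASK

Push the arms of the carver's turntable round with a fingertip until the red arm's knob stands right in front of the yellow pointer. Then push the green brake lever, away from the robot, fully home against its stop. Work gently: the stone dolphin must ride on the turntable undisturbed, nothing is picked up, and the beaker, jar, rubbing stone and chisel stay where they are.

Things in the scene. Friction and masses are not known exactly. Their poses are not given: they have to be found in the camera images.
- stand: Fixed grey stand. Origin on the turntable's vertical axis at bench level. +x points from the axis to the yellow pointer, +y along a 55 mm wide bracket to the brake, whose pivot is 220 mm from the axis. Round foot (radius 85 mm) and bracket are 8 mm thick; inside 30 mm radius a pedestal carries the turntable.
- pointer_tip (a point): Tip of the yellow cone that points inward at the axis, 151 mm from it and 52 mm above the bench. Its yellow post (18 mm diameter, 62 mm high) stands 174 mm from the axis on a strip 30 mm wide and 8 mm thick.
- turntable (a joint): Angle of the red arm from the stand's +x, rad, counter-clockwise positive from above: 0, or equally 2 pi, when it points at the yellow pointer. Turns freely either way (no stop within three turns), starts between 0.7 and 5.6, stays where it is left; about 2 N at 112 mm radius turns it.
- turntable_axis (a point): Centre of the wooden disc's top (radius 75 mm, 10 mm thick, top 72 mm above the bench). Below the disc four level round arms, 90 degrees apart (the first red, the others steel with black knobs), 14 mm thick, centre line 52 mm above the bench; 22 mm ball knobs centred 134 mm from the axis. Arms can be pushed at 80 to 125 mm radius; below them is only 8 mm plate.
- red_knob (a point): Centre of the red ball knob (22 mm) at the end of the red arm, 134 mm from the axis, 52 mm above the bench.
- brake (a joint): Green brake lever, rad: 0 fully off, 1.1 fully home at its stop; starts between 0 and 0.3. Grows clockwise from above (its knob swings to the stand's +x, away from the robot) and stays where it is left. At value q it points from its pivot at angle pi/2 + 0.55 - q counter-clockwise from the stand's +x. About 3 N at 65 mm from the pivot moves it.
- brake_pivot (a point): Brake pivot, on the lever's centre line, 55 mm above the bench. The housing has 24 mm radius, its cap is 63 mm high. The lever is a level green rod 14 mm thick. A steel stop pin (10 mm diameter, 60 mm high) stands 32 mm from the pivot, just beyond the lever's home position.
- brake_knob (a point): Centre of the green 22 mm ball knob at the end of the brake lever, 95 mm from the pivot, 55 mm above the bench.
- dolphin: Small white stone dolphin, loose, on a concrete plinth 70 x 46 x 12 mm that rests near the middle of the turntable disc. 91 mm long, 50 mm high in all (top 122 mm above the bench); weighs about 0.25 kg. Origin at the centre of the plinth's underside, x towards the nose. Rides along with the disc; leave it alone.
- beaker: Blue ceramic beaker, 76 mm diameter, 95 mm high; origin under its centre. Leave alone.
- rubbing_stone: Terracotta-coloured rubbing block 90 x 50 x 35 mm (x, y, z); origin under its centre. Leave alone.
- jar: Amber glass jar with steel lid, 68 mm diameter, 85 mm high; origin under its centre. Leave alone.
- chisel: Dark steel flat chisel lying on the bench, 175 mm long along its x, 24 mm wide, 16 mm high; origin under the middle of its 130 mm shank. Leave alone.

How it is judged (in metres and radians):
On the way, in this order (a step that is already met when the one before it is completed fails the run):
1. the red arm is at rest pointing at the yellow pointer (y of red_knob in the frame of stand between -0.01 and 0.01 m and x of red_knob in the frame of stand above 0.1 m and velocity of joint turntable between -0.05 and 0.05 rad/s), for 0.3 s.
2. the brake lever is fully home with the red arm still at the pointer (all of step 1 and value of joint brake above 1 rad), for 0.2 s.
At the end, for the whole second after the job is handed in: The red knob lies within 10 mm to either side of the line from the axis to the yellow pointer, the turntable at rest; the brake lever is within 0.1 rad of its stop (1.0 or more); the dolphin still stands near the middle of the disc (all of step 2 and horizontal distance between dolphin and turntable_axis below 0.03 m and angle between dolphin's own z axis and vertical below 0.15 rad and height (world z) of dolphin between 0.062 and 0.085 m); the robot touches nothing.
It fails at once if the dolphin is lifted, tipped or pushed more than 30 mm off the middle of the disc (not (horizontal distance between dolphin and turntable_axis below 0.03 m and angle between dolphin's own z axis and vertical below 0.15 rad and height (world z) of dolphin between 0.062 and 0.085 m)).
It fails at once if the robot presses on the dolphin (contact force between the arm and dolphin above 2 N).
It fails at once if the fingers press on the dolphin (contact force between the fingers and dolphin above 2 N).
It fails at once if a bystander is moved more than 25 mm (distance of any of beaker, rubbing_stone, jar, chisel from where it was at the start of the episode above 0.025 m).
It fails at once if the turntable is spun roughly (faster than 3 rad/s) (velocity of joint turntable above 3 rad/s or velocity of joint turntable below -3 rad/s).
It also fails if it takes over 54 s, if anything falls off the work surface, if the arm or the gripper's body presses on something with over 40 N, if the wrist force passes 120 N, or if a joint passes its speed limit or range.

ROBOT

A 6-joint arm with a two-finger parallel gripper is mounted at the origin on the work surface. World frame = base frame: x ahead of the robot, y to its left, z up, the work surface at z = 0. Lengths are in mm, angles in degrees, forces in N, time in s.
With the tool pointing down it reaches from about 300 to 850 mm from the base axis. Payload 4.2 kg.
Tool frame: the origin (TCP) lies at the very end of the fingers, on their centre line; the grasp point (between the pads) lies 19 mm behind it; z points along the fingers, y is the line along which they close (so a half turn about z gives the same grasp; the last joint's range is limited). The gripper opens to 91 mm and grips with 3 to 60 N. Pads are 32 mm wide; open, the fingers measure 118 mm over their backs; the gripper's body (76 mm by 178 mm) begins 60 mm behind the grasp point.
Start: joints at [69.156, 18.312, 89.639, -0, 72.044, -1.146], TCP at [193.817, 541.367, 213.976] pointing down, gripper open.
Joint ranges: [-177.97, 177.97], [-48.28, 115.42], [12.27, 149.76], [-77.06, 257.06], [2.81, 150.46], [-146.56, 146.56]. Speed limits (degrees/s): [147.25, 147.25, 180, 180, 180, 180].

INTERFACE

Orientations are given as [roll, pitch, yaw] about the fixed x, y, z axes, in that order (R = Rz(yaw) Ry(pitch) Rx(roll)).
In Python, from workcell import env, eyes gives the robot as it stands.
- The arm moves only by the tool send_rows, never from a script. Its argument "targets" is text: rows parted by semicolons, each of 7 numbers parted by spaces: the shift along the tool's x, y, z in m, then the turn, a rotation vector about the tool's x, y, z in degrees, then the opening in per cent of the stroke, from 0 (shut) to 100 (fully open). A call has 1 to 12 rows; each row is the pose to reach, as a shift and turn from the pose commanded when the call began, along the tool's axes at that moment; what a row does not reach only later rows make up. A row lasts 1/12 s, in which the tool goes at most 41.7 mm and 7.16 degrees, less where a joint would pass 70% of its speed; a pose out of reach is approached as far as the arm can. A call with a gripper value outside its range is refused whole. The fingers move at their own pace and stop on an object; "grip_force" is the grip in N (left out, the last holds). Time passes only in rows, so rows that repeat a pose let the fingers close. It gives the time, the measured TCP pose, the force, the opening and the grip force at its end, in the units of the state.
- env.state(): the state, without advancing time (a new reading comes with each control period).
- eyes.grab_frame(name): name is "scene" or "side" or "wrist"; returns a dict with "image" (384x512x3 uint8, blue, green, red), "fovy" (degrees; the focal length in pixels is half the picture's height over the tangent of half this angle, whatever the lens; pixels are square), "cx", "cy" (the principal point, pixels), "D" ([k1, k2, p1, p2, k3] as OpenCV has them; the pictures are not rectified), "eye" and "attitude" of the camera in the world. Camera axes: x right, y up, looking along -z (the intrinsics and any distortion apply to the point x, -y, -z); pixel columns grow to the right and rows downward; lengths in mm; the calibration is good to about 2 mm. A picture is of the moment at which its call begins. There is no depth.
- env.job_done(): hands the job in; it is judged then, once.
The state is a dict: "time_s": time; "qpos": joint angles; "qvel": joint speeds; "effort": joint torques, N m; "ee_pos": TCP position; "ee_rot": TCP orientation; "force": force on the tool from outside, world axes, zero at the start; "torque": the same for the moment, N m; "gripper_width": finger opening in mm; "gripper_force": force on a finger pad.
Only numpy, scipy, OpenCV 4.12 (cv2) and the standard library are available. Lean on these libraries where they do the work, as an engineer would, in place of code of your own. Each camera call takes 0.05 s, during which the arm holds its last target. There are 200 camera calls.

## Working session

There is one attempt and no reset: what is moved stays moved. The work goes in short steps, Python scripts to look and compute and a tool call to move; the robot and the scene stay as the last step left them, time stands still between calls to the robot, and variables do not carry over. Pictures are saved under pics/ and viewed, at most 10 in all, crops included, and the job is handed in when it is done.

Besides the shell and the picture viewer there is one more tool, called after "Emit:" in YAML: its name, and indented under it one key for each argument. send_rows: Moves the arm, as the interface text tells. Its arguments: {"type":"object","properties":{"targets":{"type":"string"},"grip_force":{"type":"number"}},"required":["targets"]}

```bash
mkdir -p pics; cat > h.py <<'E'
import numpy as np, cv2
from scipy.spatial.transform import Rotation as R
from workcell import env, eyes
def grab(n):
    f=eyes.grab_frame(n); return f
def K(f):
    h=f["image"].shape[0]; F=h/2/np.tan(np.radians(f["fovy"])/2)
    return np.array([[F,0,f["cx"]],[0,F,f["cy"]],[0,0,1.]])
def att(f):
    a=np.array(f["attitude"],float)
    return a if a.shape==(3,3) else R.from_euler("xyz",a,degrees=True).as_matrix()
def plane(f,uv,z):
    p=cv2.undistortPoints(np.array(uv,float).reshape(-1,1,2),K(f),np.array(f["D"],float)).reshape(-1,2)
    d=np.c_[p[:,0],-p[:,1],-np.ones(len(p))]@att(f).T
    e=np.array(f["eye"],float)
    return e+d*((z-e[2])/d[:,2])[:,None]
def proj(f,P):
    c=(np.array(P,float).reshape(-1,3)-np.array(f["eye"]))@att(f)
    c=c*[1,-1,-1]
    return cv2.projectPoints(c,np.zeros(3),np.zeros(3),K(f),np.array(f["D"],float))[0].reshape(-1,2)
def blobs(f,lo,hi,amin=15):
    m=cv2.inRange(cv2.cvtColor(f["image"],cv2.COLOR_BGR2HSV),np.array(lo),np.array(hi))
    n,_,s,c=cv2.connectedComponentsWithStats(m)
    return [(c[i].round(1).tolist(),s[i].tolist()) for i in range(1,n) if s[i,4]>=amin]
E
python3 - <<'E'
from h import *
for n in("scene","side"):
    f=grab(n); cv2.imwrite(f"pics/{n}0.png",f["image"]); print(n,f["fovy"],f["eye"],f["attitude"],f["D"])
print(env.state())
E
```

```text
scene 55.91864485957587 [1166.18412075  -96.93015481 1049.39745962] [34.36452694 -0.13419406 83.92785461] [-0.09594978  0.          0.          0.          0.        ]
side 49.74596333764595 [-270.54684868 -801.64616415  951.72017568] [ 51.04143072   0.50812478 -45.73071864] [-0.09167677  0.          0.          0.          0.        ]
{'time_s': 0.1, 'qpos': array([ 6.91557705e+01,  1.83481911e+01,  8.96977908e+01, -4.06741791e-04,
        7.20439799e+01, -1.14690620e+00]), 'qvel': array([-0.00530573, -0.14969766, -0.23606885, -0.00122492, -0.03940011,
       -0.04368217]), 'effort': array([ 9.31075992e-04, -4.13335168e+01, -2.32511348e+01,  7.27492827e-02,
        4.21467551e-02, -6.02352770e-05]), 'ee_pos': array([193.65931468, 540.94119759, 213.21323026]), 'ee_rot': array([-1.79910049e+02, -1.41401291e-03,  1.60302801e+02]), 'force': array([-1.28946184,  0.4993413 ,  0.92021478]), 'torque': array([-0.00991447, -0.03416864,  0.01215511]), 'gripper_force': 0.0, 'gripper_width': 91.10582728595288}
```

View pics/scene0.png

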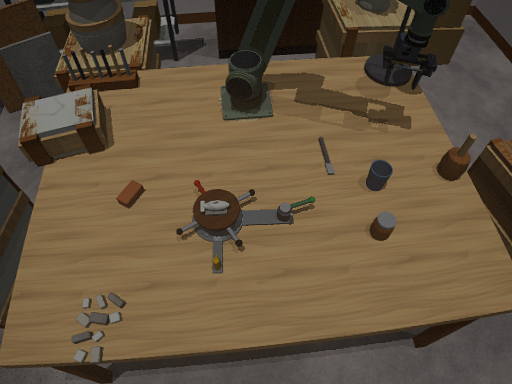

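View pics/side0.png

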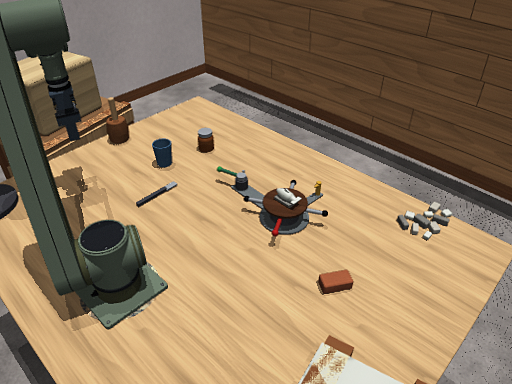

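The scene view shows the disc at about (217,208), the red knob at (197,184), the yellow post at (216,262) and the brake housing at (285,212), with its green knob at (312,200). In the side view the red knob is at (275,238), the yellow post at (318,187) and the green knob at (220,170).

```bash
cat > m.py <<'E'
from h import *
M={"red":([0,190,110],[6,255,255]),"yellow":([20,150,120],[32,255,255]),"green":([45,120,60],[75,255,255]),"blk":([0,0,0],[180,255,45])}
reg={"scene":(160,160,340,290),"side":(205,150,340,250)}
for n in("scene","side"):
    f=grab(n); x0,y0,x1,y1=reg[n]; k=np.zeros_like(f["image"]); k[:]=255; k[y0:y1,x0:x1]=f["image"][y0:y1,x0:x1]; f["image"]=k
    cv2.imwrite(f"pics/{n}_c.png",cv2.resize(k[y0:y1,x0:x1],None,fx=4,fy=4,interpolation=cv2.INTER_CUBIC))
    for c,(lo,hi) in M.items():
        z={"red":52,"yellow":60,"green":55,"blk":52}[c]
        for b in blobs(f,lo,hi,8): print(n,c,b,plane(f,[b[0]],z).round(0)[0,:2])
    hsv=cv2.cvtColor(f["image"],cv2.COLOR_BGR2HSV)
    m=cv2.inRange(hsv,np.array([3,90,30]),np.array([14,200,130])); print(n,"disc?",[(b,plane(f,[b[0]],72).round()[0]) for b in blobs(f,[3,90,30],[14,200,130],200)])
E
python3 m.py
```

```text
scene red ([198.7, 185.6], [195, 180, 9, 13, 27]) [ 453. -201.]
scene yellow ([215.6, 259.6], [213, 255, 6, 8, 25]) [ 730. -157.]
scene green ([311.7, 198.9], [309, 197, 6, 5, 22]) [548. 167.]
scene blk ([251.6, 191.9], [249, 190, 6, 5, 21]) [497. -27.]
scene blk ([228.1, 207.7], [227, 206, 4, 4, 9]) [ 551. -109.]
scene blk ([203.0, 213.0], [202, 212, 3, 3, 9]) [ 562. -190.]
scene blk ([282.5, 217.3], [277, 213, 13, 9, 51]) [604.  61.]
scene blk ([223.2, 228.6], [209, 219, 28, 17, 95]) [ 625. -129.]
scene blk ([179.1, 231.2], [177, 229, 6, 5, 24]) [ 621. -266.]
scene blk ([238.6, 242.6], [236, 240, 6, 6, 33]) [678. -85.]
scene disc? [(([216.5, 209.6], [193, 186, 47, 44, 1020]), array([ 566., -145.,   72.]))]
side red ([276.5, 226.6], [272, 219, 9, 15, 66]) [ 465. -195.]
side yellow ([317.4, 183.4], [314, 181, 7, 6, 20]) [ 725. -159.]
side green ([219.3, 168.2], [218, 167, 4, 4, 12]) [553. 167.]
side blk ([207.7, 150.4], [205, 150, 7, 2, 10]) [607. 295.]
side blk ([240.9, 185.2], [233, 178, 15, 13, 105]) [538.  37.]
side blk ([293.2, 181.2], [291, 180, 5, 4, 12]) [685. -82.]
side blk ([246.0, 197.9], [244, 196, 5, 5, 21]) [500. -26.]
side blk ([287.5, 204.1], [274, 198, 25, 12, 66]) [ 573. -149.]
side blk ([282.9, 219.9], [260, 207, 49, 23, 417]) [ 503. -189.]
side blk ([324.6, 213.0], [322, 211, 6, 5, 25]) [ 622. -267.]
side disc? [(([283.7, 204.4], [263, 188, 45, 30, 680]), array([ 544., -156.,   72.]))]
```

View pics/scene_c.png

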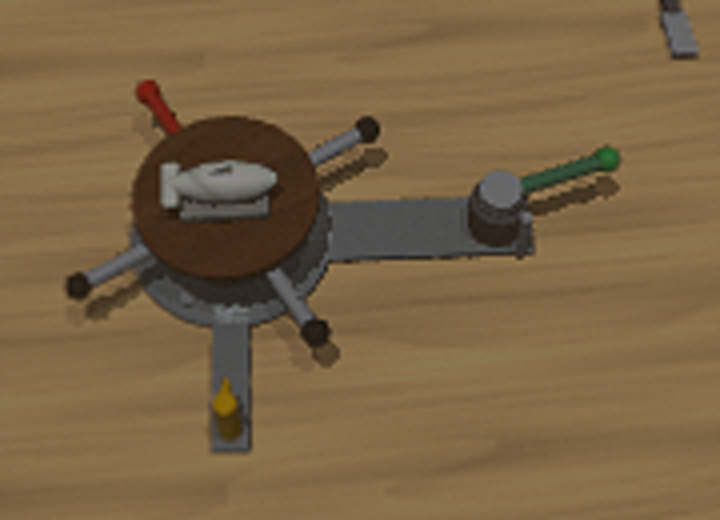

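The crop (offset 160,160, scale ×4) shows the brake cap centre at (502,189), the post top at (225,402), the cone tip at (226,382), the strip end corners at (211,450) and (250,450), and the red knob at (148,91).

```bash
python3 - <<'E'
from h import *
f=grab("scene")
for n,p,z in[("cap",(502,189),63),("post",(225,402),62),("tip",(226,382),52),("sA",(211,450),8),("sB",(250,450),8),("sA0",(214,330),8),("sB0",(251,330),8),("bk1",(345,201),8),("bk1e",(465,199),8),("bk2",(345,261),8),("bk2e",(532,253),8),("red",(148,91),52),("gk",(608,157),55),("k1",(368,129),52),("k2",(78,285),52),("k3",(314,331),52)]:
    print(n,plane(f,[np.array(p)/4+160-.375],z)[0,:2].round(1))
E
```

```text
cap [573.5  73.4]
post [ 732.9 -156.5]
tip [ 712.6 -155.5]
sA [ 747.4 -172.4]
sB [ 750.3 -142.9]
sA0 [ 646.8 -165.3]
sB0 [ 649.8 -136. ]
bk1 [538.3 -50.2]
bk1e [547.   50.4]
bk2 [595.4 -55.7]
bk2e [604.2  97.9]
red [ 439.2 -208. ]
gk [547.5 166.3]
k1 [497.3 -26.5]
k2 [ 619.4 -266.1]
k3 [677.4 -86.7]
```

```bash
cat > w.py <<'E'
from h import *
AX=np.array([558.3,-146.8]); 
def wp(th,r=105,off=20.5,z=45):
    t=np.radians(th); p=AX+r*np.array([np.cos(t),np.sin(t)])-off*np.array([-np.sin(t),np.cos(t)])
    return [*p,z,th-180]
def rows(wps,ref=None):
    s=env.state(); p0=np.array(s["ee_pos"]); R0=R.from_euler("xyz",s["ee_rot"],degrees=True)
    print(s["time_s"],p0.round(1),s["ee_rot"].round(1))
    for x,y,z,yaw in wps:
        d=R0.inv().apply(np.array([x,y,z])-p0)/1000; v=(R0.inv()*R.from_euler("xyz",[180,0,yaw],degrees=True)).as_rotvec(degrees=True)
        print(*d.round(4),*v.round(1),"0;",(round(x),round(y)))
E
python3 -c "
from w import *
rows([wp(187,z=190),wp(187)])"
```

```text
0.25 [193.8 541.2 213.6] [-180.     0.   160.3]
-0.4721 -0.5537 0.024 -0.0 0.1 153.3 0; (452, -139)
-0.4721 -0.5536 0.169 -0.0 0.1 153.3 0; (452, -139)
```

Emit:
send_rows:
  targets: "-0.472 -0.554 0.024 0 0 153.3 0;-0.472 -0.554 0.024 0 0 153.3 0;-0.472 -0.554 0.024 0 0 153.3 0;-0.472 -0.554 0.024 0 0 153.3 0;-0.472 -0.554 0.024 0 0 153.3 0;-0.472 -0.554 0.024 0 0 153.3 0;-0.472 -0.554 0.024 0 0 153.3 0;-0.472 -0.554 0.024 0 0 153.3 0;-0.472 -0.554 0.024 0 0 153.3 0;-0.472 -0.554 0.024 0 0 153.3 0;-0.472 -0.554 0.024 0 0 153.3 0;-0.472 -0.554 0.024 0 0 153.3 0"

```text
time_s: 1.25
ee_pos: [370.9, 72.1, 197.7]
ee_rot: [179.9, -0.0, 74.0]
force: [0.7, -0.2, -0.3]
gripper_width: 14.1
gripper_force: 0.0
```

```bash
python3 -c "
from w import *
rows([wp(187,z=190),wp(187)])"
```

```text
1.25 [370.9  72.1 197.7] [179.9  -0.   74. ]
-0.1809 0.1358 0.0077 0.0 -0.1 67.0 0; (452, -139)
-0.181 0.1356 0.1527 0.0 -0.1 67.0 0; (452, -139)
```

Emit:
send_rows:
  targets: "-0.181 0.136 0.008 0 0 67 0;-0.181 0.136 0.008 0 0 67 0;-0.181 0.136 0.008 0 0 67 0;-0.181 0.136 0.008 0 0 67 0;-0.181 0.136 0.008 0 0 67 0;-0.181 0.136 0.008 0 0 67 0;-0.181 0.136 0.008 0 0 67 0;-0.181 0.136 0.008 0 0 67 0;-0.181 0.136 0.008 0 0 67 0;-0.181 0.136 0.008 0 0 67 0;-0.181 0.136 0.008 0 0 67 0"

```text
time_s: 2.17
ee_pos: [452.8, -137.1, 189.3]
ee_rot: [-180.0, 0.0, 7.3]
force: [-0.1, -0.2, -0.2]
gripper_width: 0.2
gripper_force: 0.0
```

```bash
python3 -c "
from w import *
rows([wp(187,z=190),wp(187)])
f=grab('wrist');cv2.imwrite('pics/w1.png',f['image']);print(f['eye'],f['attitude'])"
```

```text
2.1667 [ 452.8 -137.1  189.3] [-180.     0.     7.3]
-0.0015 0.002 -0.0007 -0.0 0.0 0.3 0; (452, -139)
-0.0015 0.002 0.1443 -0.0 0.0 0.3 0; (452, -139)
[ 524.33058124 -127.72986684  359.73405118] [-14.88896488   0.086938   -82.70881069]
```

View pics/w1.png

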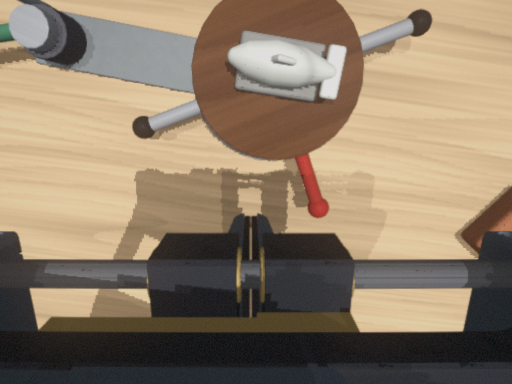

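The wrist view shows the disc centred near (278,75), knobs at (143,127) and (420,21), the red knob at (318,208) and the brake cap at (36,27). The closed fingers are at (250,225), clear of the red arm.

```bash
python3 -c "
from w import *
f=grab('wrist')
print(plane(f,[(143,127),(420,21),(318,208)],52).round(1)); print(plane(f,[(278,75)],72).round(1),plane(f,[(36,27)],63).round(1))
a=np.radians(-3.8); print(proj(f,[[*AX,72],[AX[0]+220*np.sin(-a),AX[1]+220*np.cos(a),63]]))
rows([wp(187)])"
```

```text
[[ 498.8  -26.4   52. ]
 [ 623.5 -266.6   52. ]
 [ 440.5 -208.    52. ]]
[[ 559.4 -146.6   72. ]] [[573.1  66.4  63. ]]
[[277.9933045   76.41750656]
 [ 28.71868827  26.32229963]]
2.2667 [ 452.8 -137.   189.4] [-180.     0.     7.4]
-0.0015 0.0021 0.1444 -0.0 0.0 0.4 0; (452, -139)
```

Emit:
send_rows:
  targets: "-0.001 0.002 0.04 0 0 0 0;-0.001 0.002 0.08 0 0 0 0;-0.001 0.002 0.12 0 0 0 0;-0.001 0.002 0.144 0 0 0 0;-0.001 0.002 0.144 0 0 0 0;-0.001 0.002 0.144 0 0 0 0"

```text
time_s: 2.77
ee_pos: [451.8, -138.8, 45.0]
ee_rot: [-179.9, 0.1, 7.4]
force: [0.5, -0.4, 0.9]
gripper_width: 0.6
gripper_force: 0.0
```

```bash
python3 -c "
from w import *
rows([wp(t) for t in np.arange(192,248,5)])"
```

```text
2.7667 [ 451.8 -138.8   45. ] [-1.799e+02  1.000e-01  7.400e+00]
-0.0017 0.0096 -0.0 -0.1 0.1 -4.6 0; (451, -149)
-0.0023 0.0189 -0.0 -0.1 0.1 -9.6 0; (452, -158)
-0.0021 0.0282 -0.0 -0.1 0.1 -14.6 0; (453, -167)
-0.0012 0.0375 -0.0 -0.1 0.1 -19.6 0; (455, -176)
0.0006 0.0467 -0.0001 -0.1 0.1 -24.6 0; (458, -185)
0.0032 0.0557 -0.0001 -0.1 0.1 -29.6 0; (462, -194)
0.0066 0.0644 -0.0001 -0.1 0.1 -34.6 0; (467, -202)
0.0107 0.0728 -0.0001 -0.1 0.1 -39.6 0; (472, -210)
0.0155 0.0807 -0.0001 -0.1 0.1 -44.6 0; (478, -217)
0.021 0.0883 -0.0001 -0.1 0.1 -49.6 0; (484, -224)
0.0271 0.0953 -0.0002 -0.1 0.1 -54.6 0; (491, -230)
0.0338 0.1018 -0.0002 -0.1 0.1 -59.6 0; (498, -235)
```

```bash
python3 -c "
from w import *
rows([wp(t) for t in 187+4*np.arange(1,13)])"
```

```text
2.7667 [ 451.8 -138.8   45. ] [-1.799e+02  1.000e-01  7.400e+00]
-0.0014 0.0077 -0.0 -0.1 0.1 -3.6 0; (451, -147)
-0.0022 0.0152 -0.0 -0.1 0.1 -7.6 0; (452, -154)
-0.0023 0.0226 -0.0 -0.1 0.1 -11.6 0; (452, -162)
-0.002 0.0301 -0.0 -0.1 0.1 -15.6 0; (454, -169)
-0.0012 0.0375 -0.0 -0.1 0.1 -19.6 0; (455, -176)
0.0002 0.0449 -0.0 -0.1 0.1 -23.6 0; (458, -183)
0.0021 0.0521 -0.0001 -0.1 0.1 -27.6 0; (461, -190)
0.0045 0.0592 -0.0001 -0.1 0.1 -31.6 0; (464, -197)
0.0073 0.0661 -0.0001 -0.1 0.1 -35.6 0; (468, -203)
0.0107 0.0728 -0.0001 -0.1 0.1 -39.6 0; (472, -210)
0.0144 0.0792 -0.0001 -0.1 0.1 -43.6 0; (476, -215)
0.0187 0.0853 -0.0001 -0.1 0.1 -47.6 0; (481, -221)
```

Emit:
send_rows:
  targets: "-0.0014 0.0077 0 0 0 -3.6 0;-0.0022 0.0152 0 0 0 -7.6 0;-0.0023 0.0226 0 0 0 -11.6 0;-0.002 0.0301 0 0 0 -15.6 0;-0.0012 0.0375 0 0 0 -19.6 0;0.0002 0.0449 0 0 0 -23.6 0;0.0021 0.0521 0 0 0 -27.6 0;0.0045 0.0592 0 0 0 -31.6 0;0.0073 0.0661 0 0 0 -35.6 0;0.0107 0.0728 0 0 0 -39.6 0;0.0144 0.0792 0 0 0 -43.6 0;0.0187 0.0853 0 0 0 -47.6 0"

```text
time_s: 3.77
ee_pos: [482.9, -221.6, 48.2]
ee_rot: [179.8, -0.1, 55.2]
force: [-1.5, 2.2, 0.0]
gripper_width: 0.5
gripper_force: 1.1
```

```bash
python3 -c "
from w import *
f=grab('wrist');cv2.imwrite('pics/w2.png',f['image'])
rows([wp(t) for t in 235+4*np.arange(1,13)])"
```

```text
3.8167 [ 484.5 -223.    48.3] [ 1.797e+02 -1.000e-01  5.530e+01]
-0.0015 0.0036 0.0033 0.4 -0.1 -3.7 0; (487, -226)
-0.0022 0.011 0.0034 0.4 -0.0 -7.7 0; (492, -231)
-0.0023 0.0185 0.0034 0.4 -0.0 -11.7 0; (498, -235)
-0.002 0.026 0.0034 0.4 -0.0 -15.7 0; (505, -239)
-0.0011 0.0334 0.0035 0.4 -0.0 -19.7 0; (511, -243)
0.0003 0.0407 0.0035 0.4 0.0 -23.7 0; (518, -246)
0.0022 0.0479 0.0036 0.4 0.0 -27.7 0; (525, -249)
0.0045 0.055 0.0036 0.4 0.0 -31.7 0; (532, -251)
0.0074 0.0619 0.0037 0.4 0.0 -35.7 0; (540, -252)
0.0108 0.0686 0.0037 0.4 0.1 -39.7 0; (547, -253)
0.0146 0.075 0.0038 0.4 0.1 -43.7 0; (554, -254)
0.0188 0.0811 0.0038 0.4 0.1 -47.7 0; (562, -254)
```

View pics/w2.png

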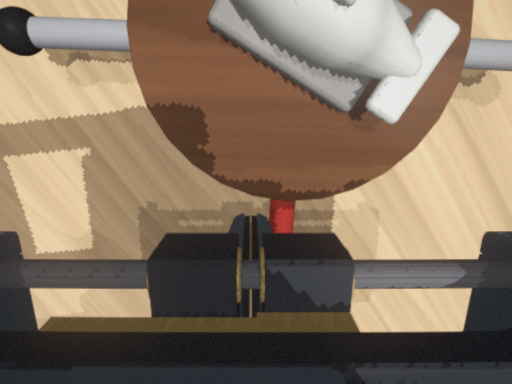

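The wrist view shows the red arm at (283,215), touching the right side of the closed finger at (250,230), and the dolphin standing mid-disc. I'll continue, correcting the 3 mm z drift.

Emit:
send_rows:
  targets: "-0.0015 0.0036 0.001 0 0 -3.7 0;-0.0022 0.011 0.002 0 0 -7.7 0;-0.0023 0.0185 0.003 0 0 -11.7 0;-0.002 0.026 0.003 0 0 -15.7 0;-0.0011 0.0334 0.003 0 0 -19.7 0;0.0003 0.0407 0.003 0 0 -23.7 0;0.0022 0.0479 0.003 0 0 -27.7 0;0.0045 0.055 0.003 0 0 -31.7 0;0.0074 0.0619 0.003 0 0 -35.7 0;0.0108 0.0686 0.003 0 0 -39.7 0;0.0146 0.075 0.003 0 0 -43.7 0;0.0188 0.0811 0.003 0 0 -47.7 0"

```text
time_s: 4.82
ee_pos: [559.5, -253.5, 44.8]
ee_rot: [179.9, 0.2, 102.8]
force: [-2.1, -1.9, -1.2]
gripper_width: 0.1
gripper_force: 1.1
```

```bash
python3 -c "
from w import *
rows([wp(t) for t in 283+4*np.arange(1,13)])"
```

```text
4.8167 [ 559.5 -253.5   44.8] [179.9   0.2 102.8]
-0.0019 0.0097 -0.0002 0.1 0.2 -4.2 0; (569, -253)
-0.0025 0.0172 -0.0002 0.1 0.2 -8.2 0; (577, -252)
-0.0026 0.0246 -0.0002 0.1 0.2 -12.2 0; (584, -251)
-0.0022 0.0321 -0.0002 0.0 0.2 -16.2 0; (591, -249)
-0.0013 0.0395 -0.0002 0.0 0.2 -20.2 0; (598, -246)
0.0002 0.0468 -0.0002 0.0 0.2 -24.2 0; (605, -243)
0.0021 0.054 -0.0002 0.0 0.2 -28.2 0; (612, -239)
0.0046 0.0611 -0.0002 0.0 0.2 -32.2 0; (618, -236)
0.0075 0.068 -0.0002 0.0 0.2 -36.2 0; (624, -231)
0.0109 0.0746 -0.0002 0.0 0.2 -40.2 0; (630, -226)
0.0148 0.081 -0.0002 0.0 0.2 -44.2 0; (635, -221)
0.0191 0.0871 -0.0002 0.0 0.2 -48.2 0; (640, -216)
```

Emit:
send_rows:
  targets: "-0.0019 0.007 0 0 0 -4.2 0;-0.0025 0.015 0 0 0 -8.2 0;-0.0026 0.023 0 0 0 -12.2 0;-0.0022 0.031 0 0 0 -16.2 0;-0.0013 0.039 0 0 0 -20.2 0;0.0002 0.0465 0 0 0 -24.2 0;0.0021 0.054 0 0 0 -28.2 0;0.0046 0.061 0 0 0 -32.2 0;0.0075 0.068 0 0 0 -36.2 0;0.0109 0.0746 0 0 0 -40.2 0;0.0148 0.081 0 0 0 -44.2 0;0.0191 0.0871 0 0 0 -48.2 0"

```text
time_s: 5.82
ee_pos: [641.1, -215.8, 45.1]
ee_rot: [-180.0, 0.3, 151.0]
force: [-0.7, -1.2, -0.8]
gripper_width: 0.5
gripper_force: 1.1
```

```bash
python3 -c "
from w import *
f=grab('scene'); c=f['image'][140:300,140:340]; cv2.imwrite('pics/s3.png',cv2.resize(c,None,fx=3,fy=3,interpolation=cv2.INTER_CUBIC))
f['image'][:160]=255;f['image'][290:]=255
for b in blobs(f,[0,190,110],[6,255,255],6): print(b,plane(f,[b[0]],52))
rows([wp(t) for t in np.linspace(333,354,8)])"
```

```text
([194.6, 244.9], [193, 243, 4, 5, 14]) [[ 672.40791194 -218.92125254   52.        ]]
5.8667 [ 642.1 -214.4   45.1] [179.9   0.3 151.2]
0.0004 0.0017 0.0001 0.0 0.3 -1.8 0; (643, -213)
-0.0004 0.0072 0.0001 0.0 0.3 -4.8 0; (646, -208)
-0.0008 0.0128 0.0001 0.0 0.3 -7.8 0; (649, -204)
-0.001 0.0184 0.0001 0.0 0.3 -10.8 0; (652, -199)
-0.0009 0.024 0.0001 0.0 0.3 -13.8 0; (654, -194)
-0.0004 0.0296 0.0001 0.0 0.3 -16.8 0; (657, -189)
0.0003 0.0352 0.0001 0.0 0.3 -19.8 0; (659, -183)
0.0013 0.0407 0.0001 -0.0 0.3 -22.8 0; (661, -178)
```

View pics/s3.png

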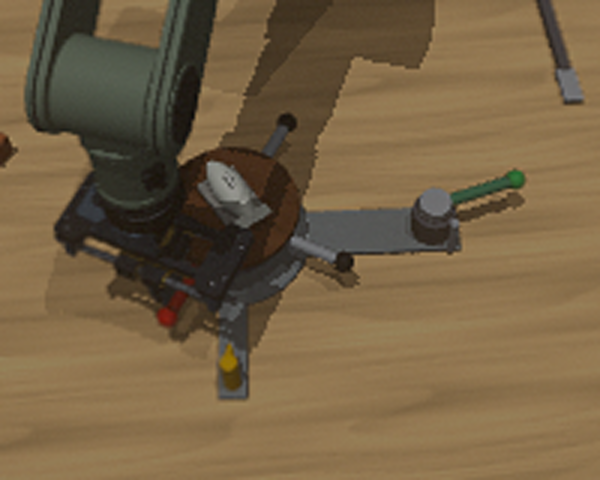

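The crop (offset 140, ×3) shows the dolphin upright on the disc, the red knob at (166,316), black knobs at (345,261) and (288,121), and the pointer at (229,360).

```bash
python3 -c "
from w import *
f=grab('scene')
for p,o in [((166,316),0),((345,261),90),((288,121),180)]:
    q=plane(f,[np.array(p)/3+140-.33],52)[0,:2]-AX; print(np.hypot(*q),np.degrees(np.arctan2(q[1],q[0]))-o)
"
```

```text
134.7417357191756 -31.750990477217524
135.78872649382208 -31.24049314662532
135.43537421832423 -31.82694338009415
```

```bash
python3 -c "
from w import *
rows([wp(t,off=14) for t in np.r_[np.linspace(331,353,9),354,354.5,355]])"
```

```text
5.9167 [ 641.5 -214.5   44.9] [179.9   0.2 150.9]
0.0006 0.0049 -0.0001 0.1 0.2 -0.1 0; (643, -210)
0.0 0.01 -0.0001 0.1 0.2 -2.9 0; (646, -206)
-0.0003 0.015 -0.0001 0.0 0.2 -5.6 0; (649, -202)
-0.0003 0.0201 -0.0001 0.0 0.2 -8.4 0; (652, -197)
-0.0001 0.0252 -0.0001 0.0 0.2 -11.1 0; (654, -193)
0.0003 0.0303 -0.0001 0.0 0.2 -13.9 0; (656, -188)
0.001 0.0353 -0.0001 0.0 0.2 -16.6 0; (658, -183)
0.0019 0.0403 -0.0001 0.0 0.3 -19.4 0; (659, -178)
0.0031 0.0452 -0.0001 0.0 0.3 -22.1 0; (661, -173)
0.0035 0.047 -0.0001 0.0 0.3 -23.1 0; (661, -172)
0.0038 0.0479 -0.0001 0.0 0.3 -23.6 0; (661, -171)
0.0041 0.0488 -0.0001 0.0 0.3 -24.1 0; (662, -170)
```

Emit:
send_rows:
  targets: "0.0006 0.0049 0 0 0 -0.5 0;0 0.01 0 0 0 -2.9 0;-0.0003 0.015 0 0 0 -5.6 0;-0.0003 0.0201 0 0 0 -8.4 0;0 0.0252 0 0 0 -11.1 0;0.0003 0.0303 0 0 0 -13.9 0;0.001 0.0353 0 0 0 -16.6 0;0.0019 0.0403 0 0 0 -19.4 0;0.003 0.0445 0 0 0 -21.8 0;0.0035 0.0465 0 0 0 -23 0;0.0035 0.0465 0 0 0 -23 0;0.0035 0.0465 0 0 0 -23 0"

```text
time_s: 6.92
ee_pos: [659.4, -172.6, 43.2]
ee_rot: [-180.0, 0.1, 173.8]
force: [-0.2, -2.4, 1.8]
gripper_width: 0.3
gripper_force: 0.8
```

```bash
python3 -c "
from w import *
f=grab('scene'); c=f['image'][160:300,160:320]; cv2.imwrite('pics/s4.png',cv2.resize(c,None,fx=4,fy=4,interpolation=cv2.INTER_CUBIC))
rows([wp(t,off=14) for t in [355,356,357]])"
```

```text
6.9667 [ 659.2 -172.6   42.9] [-180.     0.   173.8]
-0.0022 0.0029 -0.0021 -0.0 0.0 -1.2 0; (662, -170)
-0.0024 0.0048 -0.0021 -0.0 0.0 -2.2 0; (662, -168)
-0.0026 0.0066 -0.0021 -0.0 0.0 -3.2 0; (662, -166)
```

View pics/s4.png

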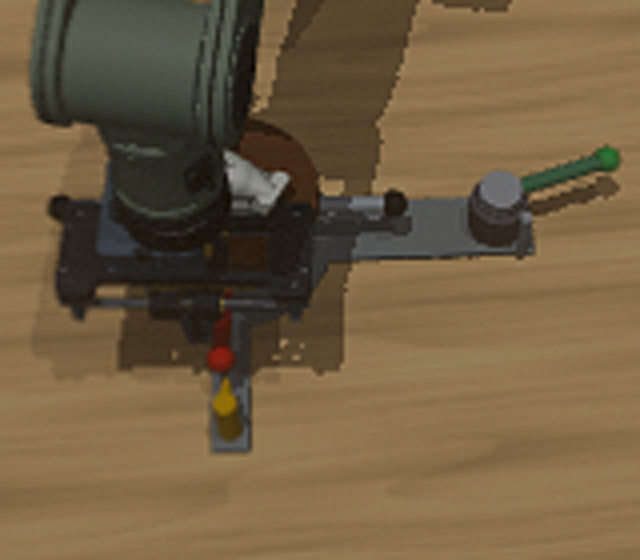

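The crop (offset 160, ×4) shows the red knob at (221,358), just short of the cone tip at (225,381), and a black knob at (395,205).

```bash
python3 -c "
from w import *
f=grab('scene')
for p,o in [((221,358),0),((395,205),90),((225.5,382),0)]:
    q=plane(f,[np.array(p)/4+160-.375],52)[0,:2]-AX; print(np.hypot(*q),np.degrees(np.arctan2(q[1],q[0]))-o)
"
```

```text
134.8031345680101 -4.8730419868946875
134.98563695945296 -6.164760876122969
154.51073305542278 -3.37414327862118
```

Emit:
send_rows:
  targets: "0 0.001 0 0 0 -0.5 0;0 0.002 0 0 0 -1 0;0 0.003 0 0 0 -1.5 0;0 0.0035 0 0 0 -2 0;0 0.0035 0 0 0 -2 0;0 0.0035 0 0 0 -2 0;0 0.0035 0 0 0 -2 0;0 -0.005 0 0 0 -2 0;0 -0.015 0 0 0 -2 0;0 -0.025 0 0 0 -2 0;0 -0.025 -0.03 0 0 -2 0;0 -0.025 -0.07 0 0 -2 0"

```text
time_s: 8.02
ee_pos: [653.1, -197.8, 108.4]
ee_rot: [179.8, -0.6, 175.8]
force: [0.2, 0.4, 0.0]
gripper_width: 0.1
gripper_force: 0.0
```

Emit:
send_rows:
  targets: "0 0 -0.03 0 0 0 0;0 0 -0.06 0 0 0 0;0 0 -0.09 0 0 0 0;0 0 -0.12 0 0 0 0"

```text
time_s: 8.35
ee_pos: [655.7, -198.0, 233.7]
ee_rot: [180.0, -0.1, 175.8]
force: [0.4, -0.4, -0.6]
gripper_width: 0.3
gripper_force: 0.0
```

```bash
cat >> w.py <<'E'
PV=np.array([573.2,73.0])
def bp(ph,r=68,off=14,z=46):
    t=np.radians(ph); p=PV+r*np.array([np.cos(t),np.sin(t)])-off*np.array([np.sin(t),-np.cos(t)])
    return [*p,z,ph]
E
python3 -c "
from w import *
f=grab('scene'); c=f['image'][160:300,160:340]; cv2.imwrite('pics/s5.png',cv2.resize(c,None,fx=4,fy=4,interpolation=cv2.INTER_CUBIC))
rows([bp(105,off=38,z=200)])"
```

```text
8.4 [ 658.6 -198.9  241.1] [-179.9    0.6  175.8]
0.1637 0.3168 0.0385 0.3 0.6 70.8 0; (519, 129)
```

View pics/s5.png

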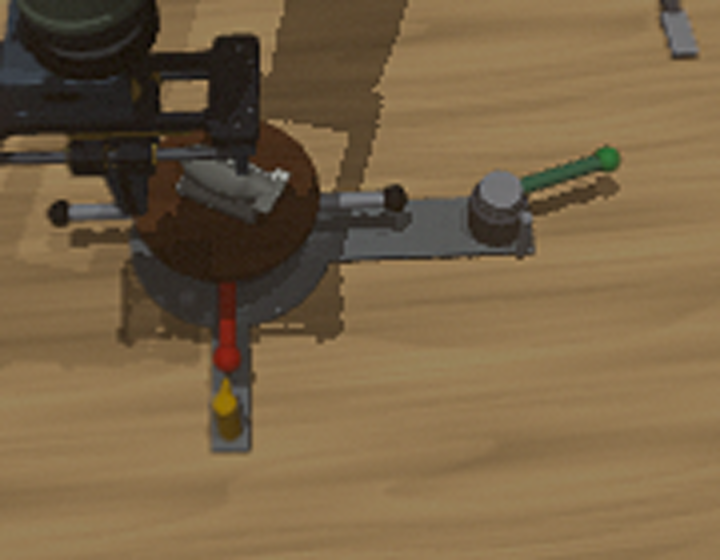

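The crop (×4) shows the red knob at (228,357) in front of the cone tip at (226,382), black knobs at (396,198) and (59,213), and the dolphin upright.

```bash
python3 -c "
from w import *
f=grab('scene')
for p,o in [((228,357),0),((396,198),90),((59,213),-90)]:
    q=plane(f,[np.array(p)/4+160-.375],52)[0,:2]-AX; print(np.hypot(*q),np.degrees(np.arctan2(q[1],q[0]))-o)
"
```

```text
134.16716675072246 -2.6302648580292
135.99845649510564 -3.394649157911516
135.12509403053434 -2.489329345617193
```

Emit:
send_rows:
  targets: "0.164 0.317 0.039 0 0 70.8 0;0.164 0.317 0.039 0 0 70.8 0;0.164 0.317 0.039 0 0 70.8 0;0.164 0.317 0.039 0 0 70.8 0;0.164 0.317 0.039 0 0 70.8 0;0.164 0.317 0.039 0 0 70.8 0;0.164 0.317 0.039 0 0 70.8 0;0.164 0.317 0.039 0 0 70.8 0;0.164 0.317 0.039 0 0 70.8 0;0.164 0.317 0.039 0 0 70.8 0;0.164 0.317 0.039 0 0 70.8 0;0.164 0.317 0.039 0 0 70.8 0"

```text
time_s: 9.45
ee_pos: [515.6, 130.3, 192.9]
ee_rot: [-179.9, 0.0, 105.2]
force: [0.0, -0.0, -0.2]
gripper_width: 0.4
gripper_force: 0.0
```

```bash
python3 -c "
from w import *
rows([bp(105,off=38)])"
```

```text
9.45 [515.6 130.3 192.9] [-179.9    0.   105.2]
-0.0023 0.003 0.1469 -0.1 0.0 0.2 0; (519, 129)
```

Emit:
send_rows:
  targets: "-0.002 0.003 0.04 0 0 0 0;-0.002 0.003 0.08 0 0 0 0;-0.002 0.003 0.12 0 0 0 0;-0.002 0.003 0.147 0 0 0 0;-0.002 0.003 0.147 0 0 0 0;-0.002 0.003 0.147 0 0 0 0"

```text
time_s: 9.95
ee_pos: [519.0, 128.3, 45.5]
ee_rot: [-179.8, -0.0, 105.0]
force: [-0.4, 0.1, -0.1]
gripper_width: 0.5
gripper_force: 0.0
```

```bash
python3 -c "
from w import *
rows([bp(105,off=26),bp(105)]+[bp(t) for t in np.linspace(100,55,10)])"
```

```text
9.95 [519.  128.3  45.5] [-179.8   -0.   105. ]
0.0006 0.012 -0.0005 -0.2 -0.0 0.0 0; (530, 132)
0.0006 0.024 -0.0005 -0.2 -0.0 0.0 0; (542, 135)
0.0015 0.03 -0.0006 -0.2 0.0 5.0 0; (548, 138)
0.002 0.036 -0.0006 -0.2 0.0 10.0 0; (553, 140)
0.0019 0.0421 -0.0006 -0.2 0.0 15.0 0; (559, 141)
0.0012 0.0481 -0.0006 -0.2 0.0 20.0 0; (565, 142)
0.0001 0.0541 -0.0006 -0.2 0.0 25.0 0; (571, 142)
-0.0016 0.0599 -0.0006 -0.2 0.0 30.0 0; (577, 142)
-0.0037 0.0655 -0.0007 -0.2 0.0 35.0 0; (583, 142)
-0.0064 0.071 -0.0007 -0.2 0.1 40.0 0; (589, 141)
-0.0095 0.0762 -0.0007 -0.2 0.1 45.0 0; (595, 139)
-0.013 0.0811 -0.0007 -0.2 0.1 50.0 0; (601, 137)
```

Emit:
send_rows:
  targets: "0.0006 0.012 0 0 0 0 0;0.0006 0.024 0 0 0 0 0;0.0015 0.03 0 0 0 5 0;0.002 0.036 0 0 0 10 0;0.0019 0.0421 0 0 0 15 0;0.0012 0.0481 0 0 0 20 0;0 0.0541 0 0 0 25 0;-0.0016 0.0599 0 0 0 30 0;-0.0037 0.0655 0 0 0 35 0;-0.0064 0.071 0 0 0 40 0;-0.0095 0.0762 0 0 0 45 0;-0.013 0.081 0 0 0 50 0"

```text
time_s: 10.95
ee_pos: [599.9, 138.3, 48.8]
ee_rot: [-179.8, -0.0, 54.8]
force: [-17.6, 12.5, 8.2]
gripper_width: 0.1
gripper_force: 11.1
```

Emit:
send_rows:
  targets: "0 0 0 0 0 0 0;0 0.001 0 0 0 0 0;0 0.001 0 0 0 0 0"

```text
time_s: 11.2
ee_pos: [599.7, 138.4, 48.8]
ee_rot: [-179.7, 0.0, 55.0]
force: [-8.1, 4.6, 2.0]
gripper_width: 0.7
gripper_force: 4.6
```

```bash
python3 -c "
from w import *
f=grab('scene'); c=f['image'][160:300,160:340]; cv2.imwrite('pics/s6.png',cv2.resize(c,None,fx=4,fy=4,interpolation=cv2.INTER_CUBIC))
for b in blobs(f,[45,120,60],[75,255,255],4): print(b,plane(f,[b[0]],55)[0])
s=env.state();p=s['ee_pos'][:2]-PV;t=np.radians(s['ee_rot'][2]);print(s['force'],p@[np.sin(t),-np.cos(t)],p@[np.cos(t),np.sin(t)])"
```

```text
([313.3, 220.5], [312, 219, 3, 4, 6]) [628.09096563 155.61910553  55.        ]
[-7.15046464  4.65078004  1.26801144] -15.806107528951934 68.76868945393207
```

View pics/s6.png

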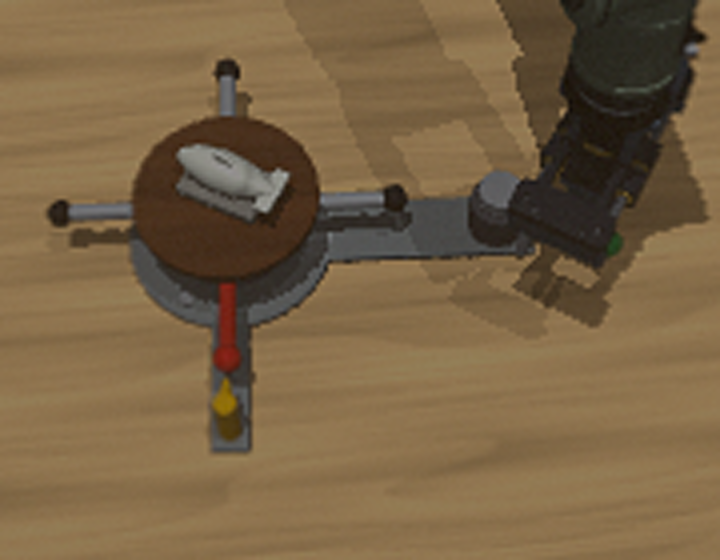

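The crop shows the red knob (228,357) still at the pointer, the dolphin standing, and the green knob at (614,243). The force against the lever rose to about 20 N, so it is at its stop. Retreating.

Emit:
send_rows:
  targets: "0 -0.005 0 0 0 0 0;0 -0.02 0 0 0 0 0;0 -0.03 0 0 0 0 0;0 -0.03 0 0 0 0 0;0 -0.03 -0.03 0 0 0 0;0 -0.03 -0.07 0 0 0 0;0 -0.03 -0.11 0 0 0 0;0 -0.03 -0.15 0 0 0 0;0 -0.1 -0.16 0 0 0 0;0 -0.1 -0.16 0 0 0 0;0 -0.1 -0.16 0 0 0 0;0 -0.1 -0.16 0 0 0 0"

```text
time_s: 12.25
ee_pos: [519.3, 195.4, 207.7]
ee_rot: [179.9, -0.1, 55.2]
force: [0.3, -0.4, -0.6]
gripper_width: 0.4
gripper_force: 0.0
```

```bash
python3 -c "
from w import *
f=grab('scene'); f['image'][:,:160]=255
for c,lo,hi in(('g',[45,120,60],[75,255,255]),('r',[0,190,110],[6,255,255])):
  for b in blobs(f,lo,hi,6):
    q=plane(f,[b[0]],55 if c=='g' else 52)[0,:2]-(PV if c=='g' else AX); print(c,b,q,np.degrees(np.arctan2(q[1],q[0])))"
```

```text
g ([311.6, 220.3], [309, 218, 6, 6, 27]) [53.59727384 77.3944558 ] 55.29659151751542
r ([216.0, 241.1], [214, 231, 5, 20, 62]) [107.87645795  -6.69259714] -3.5500492665268797
```

The lever is at 55.3° (home is 54.7°) and the red arm at −3.5° (pointer at about −3.8°), so both are in tolerance. Handing in.

```bash
python3 -c "
from h import *
print(env.job_done())"
```

```text
the job is handed in; nothing more can be done
None
```

I handed the job in at about 12 s. My last camera check had the red arm within about 1° of the yellow pointer and the brake lever home against its stop. The dolphin stood on the disc, the beaker, jar, rubbing stone and chisel were never approached, and the arm was clear of everything; the hand-in gave no verdict.

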